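Set out bridge blanks by length on the sorting board

ROBOT

A 6-joint arm with a two-finger parallel gripper is mounted at the origin on the work surface. World frame = base frame: x ahead of the robot, y to its left, z up, the work surface at z = 0. Lengths are in m, angles in rad, forces in N, time in s.
With the tool pointing down it reaches from about 0.425 to 0.95 m from the base axis. Payload 3.5 kg.
Tool frame: the origin (TCP) lies at the very end of the fingers, on their centre line; the grasp point (between the pads) lies 19 mm behind it; x points along the fingers, z is the direction in which the jaws open and shut, and the axes are right-handed (so a half turn about x gives the same grasp; the last joint's range is limited). The gripper opens to 85 mm and grips with 20 to 120 N. Pads are 22 mm wide; open, the fingers measure 114 mm over their backs; the gripper's body (76 mm by 85 mm) begins 54 mm behind the grasp point. The pads swing forward as they close: fully open they stand 13 mm farther back than shut.
Start: joints at [-1.339, 0.286, 1.577, -0, 1.279, -0.15], TCP at [0.252, -0.626, 0.231] pointing down, gripper open.
Joint ranges: [-2.77, 2.77], [-0.9, 2.22], [0.21, 2.48], [-1.53, 4.67], [0.24, 2.81], [-2.84, 2.84]. Speed limits (rad/s): [2.79, 2.79, 3.14, 3.14, 3.14, 3.14].

INTERFACE

Orientations are given as a unit quaternion [x, y, z, w].
In Python, from plant import ctrl, cams gives the robot as it stands.
- The arm moves only by the tool play_rows, never from a script. Its argument "rows" is a list of rows, each a list of 3 entries, a list of its own where there are three numbers: the opening in per cent of the stroke, from 0 (shut) to 100 (fully open), then the shift along the tool's x, y, z in units of 0.3 m (1.0 is 0.3 m), then the turn, a rotation vector about the tool's x, y, z in units of pi/2 rad (1.0 is pi/2 rad). A call has 1 to 10 rows; each row is the pose to reach, as a shift and turn from the pose commanded when the call began, along the tool's axes at that moment; what a row does not reach only later rows make up. A row lasts 1/12 s, in which the tool goes at most 41.7 mm and 7.16 degrees, less where a joint would pass 70% of its speed; a pose out of reach is approached as far as the arm can. A call with a number of a shift or a turn outside -1 to 1 is refused whole. A call with a gripper value outside its range is refused whole. The fingers move at their own pace and stop on an object; "force" is the grip in N (left out, the last holds). Time passes only in rows, so rows that repeat a pose let the fingers close. It gives the time, the measured TCP pose, the force and the opening at its end, in the units of the state.
- ctrl.get_state(): the state, without advancing time (a new reading comes with each control period).
- cams.read_camera(name): name is "scene" or "top" or "wrist"; returns a dict with "color" (480x640x3 uint8, red, green, blue), "fx", "fy", "cx", "cy" (pixels), "k1" (the pictures are not rectified: a ray, as slopes to the right and down, at radius r is drawn at 1 + k1 r^2 times it, then the intrinsics apply), "view" (4x4, takes a point from world to camera coordinates). Camera axes: x right, y down, z forward; pixel columns grow to the right and rows downward; lengths in m; the calibration is good to about 2 mm. A picture is of the moment at which its call begins. There is no depth.
- ctrl.sign_off(): hands the job in, once; it reports no verdict.
The state is a dict: "time": time; "qpos": joint angles; "dq": joint speeds; "joint_efforts": joint torques, N m; "eef_pos": TCP position; "tcp_rot": TCP orientation; "contact_force": force on the tool from outside, world axes, zero at the start; "wrist_torque": the same for the moment, N m; "opening": opening from 0.0 (shut) to 1.0 (fully open).
Only numpy, scipy, OpenCV 4.12 (cv2) and the standard library are available. Lean on these libraries where they do the work, as an engineer would, in place of code of your own. Each camera call takes 0.05 s, during which the arm holds its last target. There are 200 camera calls.

TASK

Set out the four rosewood bridge blanks on the sorting board in order of length: the longest on the cork strip next to the tall round post, then shorter and shorter away from it. Each lies flat on its own strip, pointing along it and centred on it both ways. Leave the glue bottle standing where it is.

Things in the scene. Friction and masses are not known exactly. Their poses are not given: they have to be found in the camera images.
- blank_a_mid (a point): The shortest of four loose dark rosewood bridge blanks, plain rectangular bars with pale wax-sealed end faces: 60 mm long (x), 28 mm wide (y), 20 mm thick (z). The point is its centre, 10 mm above its underside; it starts lying flat on the bench. All four differ only in length (60, 85, 110 and 135 mm).
- blank_b_mid (a point): The second shortest of four loose dark rosewood bridge blanks, plain rectangular bars with pale wax-sealed end faces: 85 mm long (x), 28 mm wide (y), 20 mm thick (z). The point is its centre, 10 mm above its underside; it starts lying flat on the bench. All four differ only in length (60, 85, 110 and 135 mm).
- blank_c_mid (a point): The second longest of four loose dark rosewood bridge blanks, plain rectangular bars with pale wax-sealed end faces: 110 mm long (x), 28 mm wide (y), 20 mm thick (z). The point is its centre, 10 mm above its underside; it starts lying flat on the bench. All four differ only in length (60, 85, 110 and 135 mm).
- blank_d_mid (a point): The longest of four loose dark rosewood bridge blanks, plain rectangular bars with pale wax-sealed end faces: 135 mm long (x), 28 mm wide (y), 20 mm thick (z). The point is its centre, 10 mm above its underside; it starts lying flat on the bench. All four differ only in length (60, 85, 110 and 135 mm).
- strip1: One of four identical cork strips glued to the pale plywood sorting board, 150 mm long (x), 34 mm wide (y), 2 mm thick. They lie parallel, side by side in one straight row, 72 mm apart centre to centre; their numbers say nothing about their order in the row. Origin: centre of the strip's underside, on the board's top, 12 mm above the bench; the cork's top face is 14 mm above the bench. Fixed, but board and strips stand elsewhere and turned a little at each start.
- strip2: One of four identical cork strips glued to the pale plywood sorting board, 150 mm long (x), 34 mm wide (y), 2 mm thick. They lie parallel, side by side in one straight row, 72 mm apart centre to centre; their numbers say nothing about their order in the row. Origin: centre of the strip's underside, on the board's top, 12 mm above the bench; the cork's top face is 14 mm above the bench. Fixed, but board and strips stand elsewhere and turned a little at each start.
- strip3: One of four identical cork strips glued to the pale plywood sorting board, 150 mm long (x), 34 mm wide (y), 2 mm thick. They lie parallel, side by side in one straight row, 72 mm apart centre to centre; their numbers say nothing about their order in the row. Origin: centre of the strip's underside, on the board's top, 12 mm above the bench; the cork's top face is 14 mm above the bench. Fixed, but board and strips stand elsewhere and turned a little at each start.
- strip4: One of four identical cork strips glued to the pale plywood sorting board, 150 mm long (x), 34 mm wide (y), 2 mm thick. They lie parallel, side by side in one straight row, 72 mm apart centre to centre; their numbers say nothing about their order in the row. Origin: centre of the strip's underside, on the board's top, 12 mm above the bench; the cork's top face is 14 mm above the bench. Fixed, but board and strips stand elsewhere and turned a little at each start.
- post: Tall round steel post, 26 mm in diameter and 42 mm high, fixed on the sorting board at one end of the row of strips, on the row's line, 72 mm beyond the centre of the end strip (at the row's other end lies a low flat steel stop, 50 x 22 mm and 8 mm high). Its end of the row changes from start to start. Origin: centre of its underside, 12 mm above the bench.
- glue_mid (a point): White plastic glue bottle with a blue nozzle, 44 mm in diameter, 110 mm high, standing loose on the bench beside the board; to be left alone. The point is on its axis, 40 mm above the bench.
Things that resemble listed ones, but are neither listed nor needed, are in the scene too. What is shaped like the part that bears blank_d_mid but blue or grey is not meant.

How it is judged:
At the end, for the whole second after the job is handed in: Counting the strips from the post, the 135, 110, 85 and 60 mm blanks lie in that order, each with its centre within 13 mm (horizontally) of its strip's centre, within 0.2 rad of the strip's direction, flat on the cork (tilt under 0.1 rad, centre 21 to 27 mm above the bench), released and at rest (horizontal distance between blank_d_mid and post between 0.042 and 0.102 m and (horizontal distance between blank_d_mid and strip1 below 0.013 m or horizontal distance between blank_d_mid and strip2 below 0.013 m or horizontal distance between blank_d_mid and strip3 below 0.013 m or horizontal distance between blank_d_mid and strip4 below 0.013 m) and angle between the x axis of each of blank_d_mid, blank_c_mid, blank_b_mid, blank_a_mid and the x axis of strip1, either way round below 0.2 rad and angle between each of blank_d_mid, blank_c_mid, blank_b_mid, blank_a_mid's own z axis and vertical below 0.1 rad and height (world z) of blank_d_mid between 0.021 and 0.027 m and linear speed of each of blank_d, blank_c, blank_b, blank_a below 0.02 m/s and angular speed of each of blank_d, blank_c, blank_b, blank_a below 0.2 rad/s and horizontal distance between blank_c_mid and post between 0.114 and 0.174 m and (horizontal distance between blank_c_mid and strip1 below 0.013 m or horizontal distance between blank_c_mid and strip2 below 0.013 m or horizontal distance between blank_c_mid and strip3 below 0.013 m or horizontal distance between blank_c_mid and strip4 below 0.013 m) and height (world z) of blank_c_mid between 0.021 and 0.027 m and horizontal distance between blank_b_mid and post between 0.186 and 0.246 m and (horizontal distance between blank_b_mid and strip1 below 0.013 m or horizontal distance between blank_b_mid and strip2 below 0.013 m or horizontal distance between blank_b_mid and strip3 below 0.013 m or horizontal distance between blank_b_mid and strip4 below 0.013 m) and height (world z) of blank_b_mid between 0.021 and 0.027 m and horizontal distance between blank_a_mid and post between 0.258 and 0.318 m and (horizontal distance between blank_a_mid and strip1 below 0.013 m or horizontal distance between blank_a_mid and strip2 below 0.013 m or horizontal distance between blank_a_mid and strip3 below 0.013 m or horizontal distance between blank_a_mid and strip4 below 0.013 m) and height (world z) of blank_a_mid between 0.021 and 0.027 m); the robot touches nothing.
It fails at once if the glue bottle is pushed more than 40 mm or tipped (distance of glue_mid from where it was at the start of the episode above 0.04 m or angle between glue_mid's own z axis and vertical above 0.4 rad).
It also fails if it takes over 96 s, if anything falls off the work surface, if the arm or the gripper's body presses on something with over 40 N, if the wrist force passes 120 N, or if a joint passes its speed limit or range.

## Working session

There is one attempt and no reset: what is moved stays moved. The work goes in short steps, Python scripts to look and compute and a tool call to move; the robot and the scene stay as the last step left them, time stands still between calls to the robot, and variables do not carry over. Pictures are saved under pics/ and viewed, about 12 in all and at most 16, crops included, and the job is handed in when it is done.

Besides the shell and the picture viewer there is one more tool, called after "Emit:" as name(argument=value, ...) on one line, values as JSON. play_rows: Moves the arm, as the interface text tells. Shifts and turns lie within -1 to 1; 1 stands for 0.3 m of shift or pi/2 rad of turn. Its arguments: {"type":"object","properties":{"rows":{"type":"array"},"force":{"type":"number"}},"required":["rows"]}

```bash
mkdir -p pics; ls; python3 - <<'E'
from plant import ctrl,cams
import cv2,numpy as np
print(ctrl.get_state())
for n in ("top","scene"):
    d=cams.read_camera(n); cv2.imwrite(f"pics/{n}0.png",d["color"][:,:,::-1]); np.save(f"pics/{n}0.npy",d,allow_pickle=True)
    print(n,{k:(v.round(4).tolist() if k=='view' else v) for k,v in d.items() if k!="color"})
E
```

```text
pics
{'time': 0.0, 'qpos': array([-1.33897107e+00,  2.87208026e-01,  1.57818776e+00,  3.22759176e-05,
        1.27858599e+00, -1.49990842e-01]), 'dq': array([-0.00066581,  0.00178535, -0.00033395,  0.00080244,  0.00048308,
        0.00141793]), 'joint_efforts': array([ 4.86814497e-04, -4.05977619e+01, -2.92626768e+01, -1.40222010e-04,
        5.77707877e-03,  3.03940723e-06]), 'eef_pos': array([ 0.251397  , -0.6257296 ,  0.22991311]), 'tcp_rot': array([ 0.39662374,  0.58640297, -0.39546298,  0.58517536]), 'contact_force': array([ 0.33812902, -0.17371599,  0.44701332]), 'wrist_torque': array([0.0134438 , 0.00776179, 0.01082769]), 'opening': 0.9966037561324546}
top {'fx': 565.4600917077346, 'fy': 565.4600917077346, 'cx': 315.50989405325527, 'cy': 239.27742171212074, 'k1': 0.05506564229920331, 'view': [[-0.0156, -0.9996, -0.0256, 0.122], [-0.982, 0.0201, -0.1877, 0.4957], [0.1881, 0.0222, -0.9819, 1.2873], [0.0, 0.0, 0.0, 1.0]]}
scene {'fx': 498.64062022841017, 'fy': 498.64062022841017, 'cx': 319.94648582094635, 'cy': 242.52921377189523, 'k1': -0.08282525766388384, 'view': [[0.2468, 0.969, 0.0092, -0.2234], [0.7132, -0.1752, -0.6787, -0.2976], [-0.6561, 0.174, -0.7344, 1.4715], [0.0, 0.0, 0.0, 1.0]]}
```

View pics/top0.png

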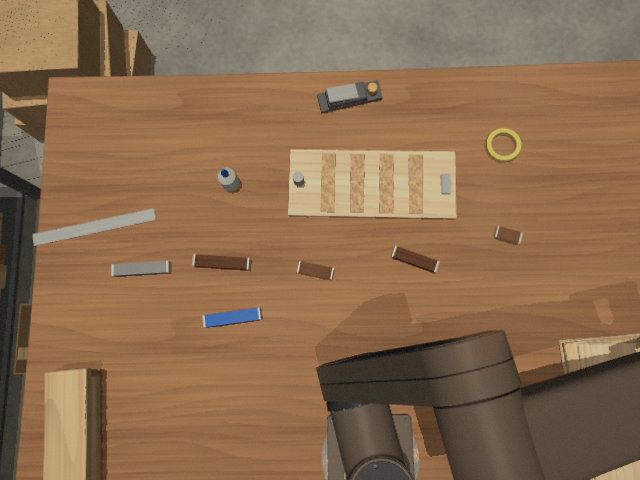

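View pics/scene0.png

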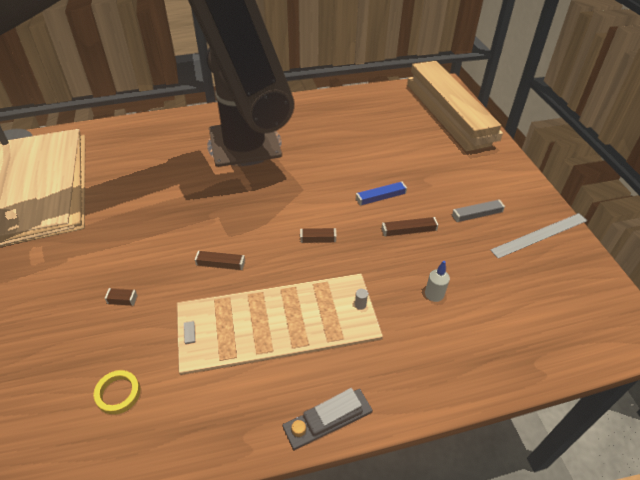

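Top picture: there are four dark bars with pale ends. By length they are d at (221,262), c at (415,259), b at (315,270) and a at (508,235). The grey bar (141,269) and blue bar (232,317) have the wrong colour, so I rule them out. The tall round post is at (298,178), the left end of the row, with strips at columns 328, 357, 386 and 415. The flat stop is at (446,184) and the bottle at (229,180). Next I measure these and confirm them in one enlarged crop.

```bash
cat > h.py <<'E'
import numpy as np,cv2
def p2w(d,uv,z):
    K=np.array([[d["fx"],0,d["cx"]],[0,d["fy"],d["cy"]],[0,0,1]]);V=np.array(d["view"])
    n=cv2.undistortPoints(np.array(uv,float).reshape(-1,1,2),K,np.array([d["k1"],0,0,0.]))[:,0]
    r=np.c_[n,np.ones(len(n))]@V[:3,:3]; o=-V[:3,:3].T@V[:3,3]
    return o+r*((z-o[2])/r[:,2])[:,None]
def w2p(d,P):
    K=np.array([[d["fx"],0,d["cx"]],[0,d["fy"],d["cy"]],[0,0,1]]);V=np.array(d["view"])
    return cv2.projectPoints(np.array(P,float).reshape(-1,1,3),cv2.Rodrigues(V[:3,:3])[0],V[:3,3],K,np.array([d["k1"],0,0,0.]))[0][:,0]
def box(x,y,th,L,W,z0,z1):
    c,s=np.cos(th),np.sin(th)
    return [[x+a*L/2*c-b*W/2*s,y+a*L/2*s+b*W/2*c,z] for z in(z0,z1) for a,b in((-1,-1),(1,-1),(1,1),(-1,1))]
E
cat > m.py <<'E'
import numpy as np,cv2
from h import *
top=np.load("pics/top0.npy",allow_pickle=True).item();sc=np.load("pics/scene0.npy",allow_pickle=True).item()
seeds={"top":dict(d=(221,262),c=(415,259),b=(315,270),a=(508,235)),"scene":dict(d=(410,227),c=(220,260),b=(318,236),a=(121,297))}
strips={"top":[(328,183),(357,184),(386,184),(415,184)],"scene":[(327,311),(295,317),(261,322),(226,329)]}
Ls=dict(a=.06,b=.085,c=.11,d=.135)
vis=cv2.resize(top["color"][130:290,180:540],None,fx=2.2,fy=2.2,interpolation=cv2.INTER_CUBIC)[:,:,::-1].copy()
def comp(img,seed,f,h=45):
    u,v=seed; x0,y0=max(u-h,0),max(v-h,0)
    m=f(img[y0:v+h,x0:u+h].astype(int)).astype(np.uint8)
    n,l,s,c=cv2.connectedComponentsWithStats(m)
    k=min(range(1,n),key=lambda i:np.hypot(*(c[i]+[x0,y0]-seed)) - .05*s[i,4])
    mm=(l==k).astype(np.uint8); cn=max(cv2.findContours(mm,0,2)[0],key=len)
    return c[k]+[x0,y0],s[k,4],cn.reshape(-1,2)+[x0,y0]
dark=lambda p:(p.sum(2)<200)
for n,d in(("top",top),("scene",sc)):
    for k,s in seeds[n].items():
        c,a,cn=comp(d["color"],s,dark)
        # dark body: fit via min-area rect in world at z=.012
        w=p2w(d,cn,.012)[:,:2]*1000; r=cv2.minAreaRect(w.astype(np.float32)); b=cv2.boxPoints(r); e=max((b[1]-b[0],b[2]-b[1]),key=np.linalg.norm)
        print(n,k,c.round(1),a,"cen",p2w(d,[c],.011)[0].round(4),"rect",np.round(r[0],1),np.round(r[1],1),"th %.3f"%(np.arctan2(e[1],e[0])%np.pi))
    P=[]
    for s in strips[n]:
        cork=lambda p:(p[:,:,0]-p[:,:,2]>55)&(p[:,:,1]<165)&(p[:,:,0]>140)
        c,a,cn=comp(d["color"],s,cork,35)
        w=p2w(d,cn,.014)[:,:2]*1000; r=cv2.minAreaRect(w.astype(np.float32))
        print(n,"strip",c.round(1),a,p2w(d,[c],.014)[0].round(4),np.round(r[1],1)); P.append(p2w(d,[c],.014)[0][:2])
    P=np.array(P); e=P[3]-P[0]; print("row dir th %.3f"%np.arctan2(e[1],e[0]),"len",np.linalg.norm(e),"mean",P.mean(0).round(4))
print("post top",p2w(top,[(298,176)],.054),"glue",p2w(top,[(229,182)],.05))
cv2.imwrite("pics/crop.png",vis)
E
python3 m.py
```

```text
top d [216.9 264. ] 310 cen [0.449  0.3533 0.011 ] rect [451.  344.2] [126.7  27.8] th 1.451
top c [412.7 260.4] 275 cen [ 0.4486 -0.1184  0.011 ] rect [ 450.5 -122.4] [99.9 29.5] th 1.198
top b [320. 277.] 1 cen [0.4127 0.1046 0.011 ] rect [412.6 104.6] [0. 0.] th 0.000
top a [505. 240.] 1 cen [ 0.494  -0.3397  0.011 ] rect [ 493.8 -339.4] [0. 0.] th 0.000
top strip [327.7 182.2] 779 [0.6474 0.0815 0.014 ] [ 34.7 151.4]
top strip [356.7 182.8] 778 [0.644  0.0101 0.014 ] [ 34.7 148.3]
top strip [386.  183.6] 814 [ 0.6404 -0.0616  0.014 ] [ 34.5 150.8]
top strip [415.3 183.4] 804 [ 0.6389 -0.1332  0.014 ] [ 34.4 148.3]
row dir th -1.610 len 0.2148950944157234 mean [ 0.6427 -0.0258]
scene d [411. 230.] 272 cen [0.4684 0.3407 0.011 ] rect [469.4 341.1] [126.5  18.3] th 1.482
scene c [218.  264.3] 219 cen [ 0.4658 -0.1286  0.011 ] rect [ 466.6 -128.9] [102.3  15.2] th 1.204
scene b [318. 239.] 155 cen [0.4436 0.1127 0.011 ] rect [444.5 112.5] [71.9 13.1] th 1.330
scene a [118.6 301.5] 114 cen [ 0.5201 -0.3509  0.011 ] rect [ 520.8 -351.1] [54.1 13.3] th 1.338
scene strip [324.2 304.1] 136 [0.6334 0.0785 0.014 ] [57.8 32.6]
scene strip [295. 318.] 1 [0.6532 0.0105 0.014 ] [0. 0.]
scene strip [259.  313.6] 97 [ 0.6244 -0.0604  0.014 ] [43.2 18.9]
scene strip [227.1 346.5] 275 [ 0.6875 -0.1356  0.014 ] [35.6 74.7]
row dir th -1.323 len 0.22081713189844526 mean [ 0.6496 -0.0267]
post top [[0.65249433 0.15265313 0.054     ]] glue [[0.64242117 0.31950957 0.05      ]]
```

View pics/crop.png

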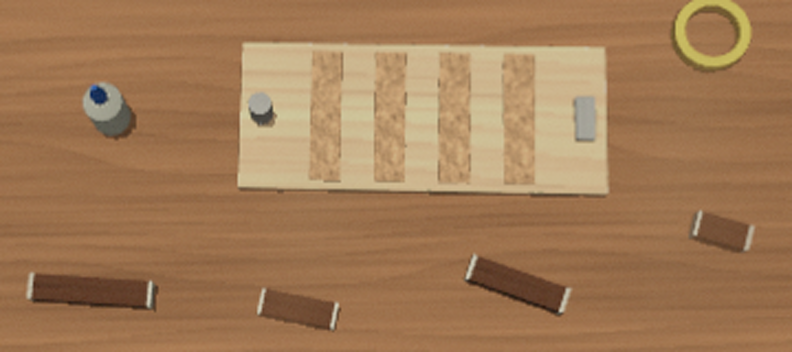

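The crop agrees: four dark bars with pale ends and four clear lengths. In the crop the ends are d (31,286)-(152,294), b (261,301)-(336,316), c (471,268)-(567,300) and a (696,224)-(750,238). The tall post is left at (260,107) and the flat stop right.

```bash
cat > t.py <<'E'
import numpy as np
from h import *
top=np.load("pics/top0.npy",allow_pickle=True).item()
B={};
for k,e in dict(d=((31,286),(152,294)),b=((261,301),(336,316)),c=((471,268),(567,300)),a=((696,224),(750,238))).items():
    w=p2w(top,np.array(e)/2.2+[180,130],.014); v=w[0]-w[1]
    B[k]=(*w.mean(0)[:2],np.arctan2(v[1],v[0])%np.pi,np.linalg.norm(v))
E
cat > plan.py <<'E'
# plan.py x y z th : th = direction of the blank; jaws across it
import sys,numpy as np
from scipy.spatial.transform import Rotation as R
from plant import ctrl
def plan(x,y,z,th,s=None):
    s=s or ctrl.get_state(); R0=R.from_quat(s["tcp_rot"]); best=None
    for a in(th+np.pi/2,th-np.pi/2):
        X=np.array([0,0,-1.]);Z=np.array([np.cos(a),np.sin(a),0])
        r=(R0.inv()*R.from_matrix(np.c_[X,np.cross(Z,X),Z])).as_rotvec()
        if best is None or np.linalg.norm(r)<np.linalg.norm(best): best=r
    sh=R0.inv().apply(np.array([x,y,z])-s["eef_pos"])
    print("to",np.round([x,y,z],4),"shift",(sh/.3).round(3),"turn",(best/(np.pi/2)).round(3),"q6",s["qpos"][5].round(2))
if __name__=="__main__": plan(*map(float,sys.argv[1:]))
E
python3 -c "
from t import B
for k,v in B.items(): print(k,[round(float(i),4) for i in v])
from plan import plan
x,y,th,_=B['a']; plan(x,y,.15,th)"
```

```text
d [0.4537, 0.3414, 1.4842, 0.1335]
b [0.4289, 0.1147, 1.3532, 0.0835]
c [0.4513, -0.1254, 1.2213, 0.1084]
a [0.5054, -0.3481, 1.2822, 0.0587]
to [ 0.5054 -0.3481  0.15  ] shift [ 0.268  1.131 -0.543] turn [-0.573 -0.001 -0.001] q6 -0.15
```

Emit:
play_rows(rows=[[60,[0.2,1.0,-0.48],[-0.573,0,0]],[60,[0.2,1.0,-0.48],[-0.573,0,0]],[60,[0.2,1.0,-0.48],[-0.573,0,0]],[60,[0.2,1.0,-0.48],[-0.573,0,0]],[60,[0.2,1.0,-0.48],[-0.573,0,0]],[60,[0.2,1.0,-0.48],[-0.573,0,0]],[60,[0.2,1.0,-0.48],[-0.573,0,0]],[60,[0.2,1.0,-0.48],[-0.573,0,0]],[60,[0.2,1.0,-0.48],[-0.573,0,0]],[60,[0.2,1.0,-0.48],[-0.573,0,0]]], force=40)

```text
time: 0.93
eef_pos: [0.4772, -0.3783, 0.17]
tcp_rot: [0.101, 0.701, -0.1, 0.699]
contact_force: [-0.2, -1.2, 0.7]
opening: 0.599
```

```bash
python3 - <<'E'
from t import B
from plan import plan
from h import *
from plant import cams
x,y,th,_=B['a']; plan(x,y,.15,th)
d=cams.read_camera("wrist"); im=d["color"][:,:,::-1].copy()
p=w2p(d,box(x,y,th,.06,.028,0,.02)).astype(int)
for i in range(4,8): cv2.line(im,p[i].tolist(),p[4+(i-3)%4].tolist(),(0,255,0),1)
cv2.imwrite("pics/w1.png",im)
E
```

```text
to [ 0.5054 -0.3481  0.15  ] shift [0.067 0.123 0.062] turn [ 0.002 -0.001 -0.001] q6 -0.55
```

View pics/w1.png

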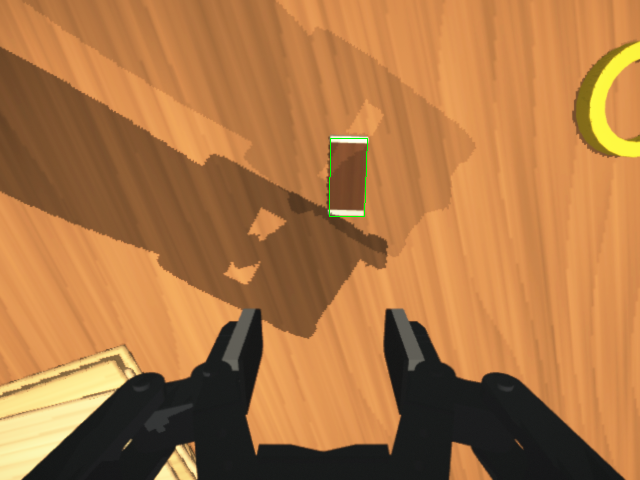

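The wrist picture shows blank a at (348,176), and the projected outline sits on it to about 1 mm. The measurements are good, so I grasp.

Emit:
play_rows(rows=[[60,[0.1,0.123,0.062],[0.002,0,0]],[60,[0.25,0.123,0.062],[0.002,0,0]],[60,[0.38,0.123,0.062],[0.002,0,0]],[60,[0.48,0.123,0.062],[0.002,0,0]],[60,[0.52,0.123,0.062],[0.002,0,0]],[60,[0.55,0.123,0.062],[0.002,0,0]],[60,[0.55,0.123,0.062],[0.002,0,0]]])

```text
time: 1.57
eef_pos: [0.5036, -0.3518, 0.0055]
tcp_rot: [0.104, 0.7, -0.103, 0.699]
contact_force: [-0.6, 0.0, 0.6]
opening: 0.598
```

Emit:
play_rows(rows=[[20,[0,0,0],[0,0,0]],[20,[0,0,0],[0,0,0]],[20,[0,0,0],[0,0,0]],[20,[0,0,0],[0,0,0]],[20,[0,0,0],[0,0,0]],[20,[0,0,0],[0,0,0]]])

```text
time: 2.07
eef_pos: [0.5063, -0.3529, 0.0095]
tcp_rot: [0.101, 0.698, -0.104, 0.701]
contact_force: [0.0, -0.6, 6.2]
opening: 0.314
```

Emit:
play_rows(rows=[[20,[-0.1,0,0],[0,0,0]],[20,[-0.2,0,0],[0,0,0]],[20,[-0.3,0,0],[0,0,0]],[20,[-0.3,0,0],[0,0,0]]])

```text
time: 2.4
eef_pos: [0.5082, -0.354, 0.1046]
tcp_rot: [0.1, 0.696, -0.106, 0.704]
contact_force: [1.2, -0.5, 1.2]
opening: 0.312
```

```bash
cat > S.py <<'E'
import numpy as np
P0=np.array([.6427,-.0258]);a=-1.610;u=np.array([np.cos(a),np.sin(a)])
S={k:P0+u*.072*i for k,i in zip("dcba",(-1.5,-.5,.5,1.5))};TH=a+np.pi/2
E
python3 -c "
from S import *;from plan import plan
print(S,TH);plan(*S['a'],.10,TH)"
```

```text
{'d': array([0.64693291, 0.08211702]), 'c': array([0.64411097, 0.01017234]), 'b': array([ 0.64128903, -0.06177234]), 'a': array([ 0.63846709, -0.13371702])} -0.03920367320510354
to [ 0.6385 -0.1337  0.1   ] shift [0.013 0.828 0.205] turn [ 0.839  0.009 -0.002] q6 -0.48
```

Emit:
play_rows(rows=[[20,[0.01,0.82,0.19],[0.839,0.009,-0.002]],[20,[0.01,0.82,0.19],[0.839,0.009,-0.002]],[20,[0.01,0.82,0.19],[0.839,0.009,-0.002]],[20,[0.01,0.82,0.19],[0.839,0.009,-0.002]],[20,[0.01,0.82,0.19],[0.839,0.009,-0.002]],[20,[0.01,0.82,0.19],[0.839,0.009,-0.002]],[20,[0.01,0.82,0.19],[0.839,0.009,-0.002]],[20,[0.01,0.82,0.19],[0.839,0.009,-0.002]],[20,[0.01,0.82,0.19],[0.839,0.009,-0.002]],[20,[0.01,0.82,0.19],[0.839,0.009,-0.002]]])

```text
time: 3.23
eef_pos: [0.6302, -0.1306, 0.0933]
tcp_rot: [0.484, 0.519, -0.485, 0.51]
contact_force: [0.6, -1.2, -0.0]
opening: 0.315
```

Emit:
play_rows(rows=[[20,[0,0,0],[0.07,0,0]],[20,[0,0,0],[0.07,0,0]],[20,[0,0,0],[0.07,0,0]]])

```text
time: 3.48
eef_pos: [0.6299, -0.1315, 0.0934]
tcp_rot: [-0.51, -0.494, 0.511, -0.485]
contact_force: [-0.2, -0.2, -0.8]
opening: 0.311
```

```bash
python3 - <<'E'
from S import *
from plan import plan
from h import *
from plant import cams,ctrl
for i in range(3):
    s=ctrl.get_state(); print(s["eef_pos"].round(4),s["tcp_rot"].round(3)); plan(.634,S['a'][1],.0245,TH,s)
    d=cams.read_camera("wrist")
im=d["color"][:,:,::-1].copy()
for k in "ab":
    p=w2p(d,box(*S[k],TH,.15,.034,.012,.014)).astype(int)
    for i in range(4,8): cv2.line(im,p[i].tolist(),p[4+(i-3)%4].tolist(),(0,255,0),1)
cv2.imwrite("pics/w2.png",im)
E
```

```text
[ 0.6299 -0.1315  0.0934] [-0.51  -0.494  0.511 -0.485]
to [ 0.634  -0.1337  0.0245] shift [0.229 0.016 0.008] turn [-0.002 -0.005  0.006] q6 1.25
[ 0.63   -0.1316  0.0934] [-0.51  -0.494  0.511 -0.485]
to [ 0.634  -0.1337  0.0245] shift [0.229 0.016 0.008] turn [-0.002 -0.005  0.006] q6 1.25
[ 0.63   -0.1317  0.0934] [-0.51  -0.494  0.511 -0.485]
to [ 0.634  -0.1337  0.0245] shift [0.229 0.016 0.008] turn [-0.002 -0.005  0.006] q6 1.25
```

View pics/w2.png

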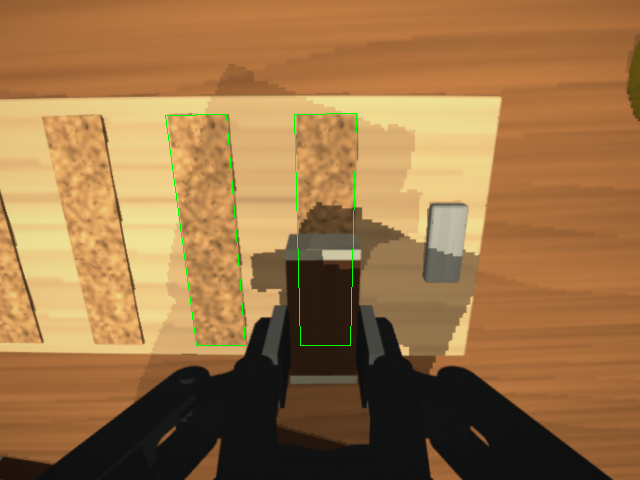

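The strip outlines lie on the cork and the blank is held square, with its far end at row 250 and its near end at row 380. I lower it now.

Emit:
play_rows(rows=[[20,[0.08,0.016,0.008],[-0.002,-0.005,0.006]],[20,[0.15,0.016,0.008],[-0.002,-0.005,0.006]],[20,[0.2,0.016,0.008],[-0.002,-0.005,0.006]],[20,[0.228,0.016,0.008],[-0.002,-0.005,0.006]],[20,[0.228,0.016,0.008],[-0.002,-0.005,0.006]],[20,[0.228,0.016,0.008],[-0.002,-0.005,0.006]]])

```text
time: 4.13
eef_pos: [0.6343, -0.1339, 0.0249]
tcp_rot: [-0.51, -0.49, 0.51, -0.49]
contact_force: [0.1, -0.3, 0.1]
opening: 0.314
```

Emit:
play_rows(rows=[[40,[0,0,0],[0,0,0]],[55,[0,0,0],[0,0,0]],[55,[0,0,0],[0,0,0]],[55,[0,0,0],[0,0,0]],[55,[-0.1,0,0],[0,0,0]],[55,[-0.2,0,0],[0,0,0]],[55,[-0.3,0,0],[0,0,0]],[55,[-0.3,0,0],[0,0,0]]])

```text
time: 4.8
eef_pos: [0.6385, -0.1353, 0.1231]
tcp_rot: [0.512, 0.485, -0.508, 0.494]
contact_force: [0.9, -0.7, 1.0]
opening: 0.548
```

```bash
python3 - <<'E'
from t import B
from plan import plan
from h import *
from S import *
from plant import cams,ctrl
d=cams.read_camera("wrist"); im=d["color"][:,:,::-1].copy()
p=w2p(d,box(*S['a'],TH,.06,.028,.014,.034)).astype(int)
for i in range(4,8): cv2.line(im,p[i].tolist(),p[4+(i-3)%4].tolist(),(0,255,0),1)
cv2.imwrite("pics/w3.png",im)
plan(B['c'][0],B['c'][1],.10,B['c'][2])
E
```

```text
to [ 0.4513 -0.1254  0.1   ] shift [ 0.062 -0.621 -0.006] turn [-0.804  0.005 -0.003] q6 1.25
```

View pics/w3.png

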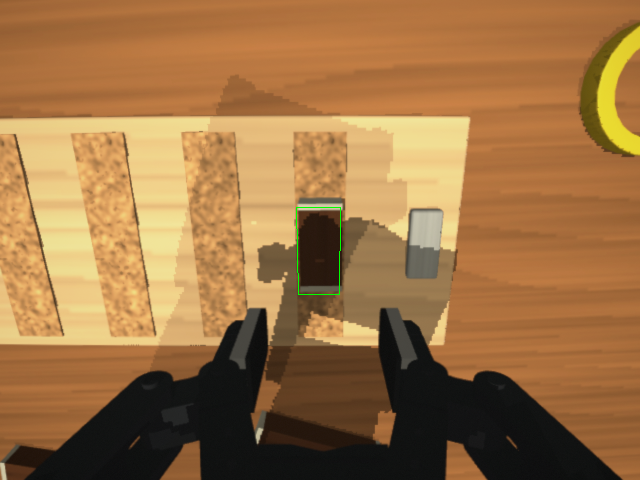

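Blank a lies within about 3 mm of its target outline, at (320,250). Now c.

Emit:
play_rows(rows=[[60,[0.06,-0.62,-0.006],[-0.804,0.005,-0.003]],[60,[0.06,-0.62,-0.006],[-0.804,0.005,-0.003]],[60,[0.06,-0.62,-0.006],[-0.804,0.005,-0.003]],[60,[0.06,-0.62,-0.006],[-0.804,0.005,-0.003]],[60,[0.06,-0.62,-0.006],[-0.804,0.005,-0.003]],[60,[0.06,-0.62,-0.006],[-0.804,0.005,-0.003]],[60,[0.06,-0.62,-0.006],[-0.804,0.005,-0.003]],[60,[0.06,-0.62,-0.006],[-0.804,0.005,-0.003]],[60,[0.06,-0.62,-0.006],[-0.804,0.005,-0.003]],[60,[0.06,-0.62,-0.006],[-0.804,0.005,-0.003]]])

```text
time: 5.68
eef_pos: [0.4474, -0.1238, 0.0959]
tcp_rot: [0.126, 0.7, -0.125, 0.692]
contact_force: [0.1, 0.1, -0.7]
opening: 0.597
```

Emit:
play_rows(rows=[[60,[0,0,0],[-0.03,0,0]],[60,[0,0,0],[-0.03,0,0]],[60,[0,0,0],[-0.03,0,0]],[60,[0,0,0],[-0.03,0,0]]])

```text
time: 6.02
eef_pos: [0.4479, -0.124, 0.0964]
tcp_rot: [0.112, 0.702, -0.111, 0.695]
contact_force: [0.2, -0.2, 0.5]
opening: 0.604
```

```bash
python3 -c "
from plan import plan
from t import B
b=B['c'];plan(b[0],b[1],.009,b[2])"
```

```text
to [ 0.4513 -0.1254  0.009 ] shift [ 0.291 -0.001  0.015] turn [ 0.021 -0.006 -0.   ] q6 -0.17
```

Emit:
play_rows(rows=[[60,[0.1,0,0.015],[0.021,-0.006,0]],[60,[0.19,0,0.015],[0.021,-0.006,0]],[60,[0.26,0,0.015],[0.021,-0.006,0]],[60,[0.288,0,0.015],[0.021,-0.006,0]],[60,[0.288,0,0.015],[0.021,-0.006,0]],[60,[0.288,0,0.015],[0.021,-0.006,0]]])

```text
time: 6.52
eef_pos: [0.452, -0.1254, 0.0107]
tcp_rot: [0.123, 0.696, -0.123, 0.696]
contact_force: [0.6, 0.4, -0.4]
opening: 0.601
```

Emit:
play_rows(rows=[[20,[0,0,0],[0,0,0]],[20,[0,0,0],[0,0,0]],[20,[0,0,0],[0,0,0]],[20,[0,0,0],[0,0,0]],[20,[0,0,0],[0,0,0]],[20,[0,0,0],[0,0,0]]])

```text
time: 7.02
eef_pos: [0.4534, -0.1261, 0.0123]
tcp_rot: [0.122, 0.695, -0.123, 0.698]
contact_force: [0.0, 0.1, 5.7]
opening: 0.31
```

Emit:
play_rows(rows=[[20,[-0.1,0,0],[0,0,0]],[20,[-0.2,0,0],[0,0,0]],[20,[-0.3,0,0],[0,0,0]],[20,[-0.3,0,0],[0,0,0]]])

```text
time: 7.35
eef_pos: [0.4558, -0.1273, 0.107]
tcp_rot: [0.121, 0.692, -0.124, 0.701]
contact_force: [0.8, -1.0, 0.5]
opening: 0.309
```

```bash
python3 -c "
from S import *;from plan import plan
plan(*S['c'],.10,TH)"
```

```text
to [0.6441 0.0102 0.1   ] shift [0.028 0.645 0.433] turn [ 0.803  0.008 -0.004] q6 -0.14
```

Emit:
play_rows(rows=[[20,[0.028,0.645,0.433],[0.795,0.008,-0.004]],[20,[0.028,0.645,0.433],[0.795,0.008,-0.004]],[20,[0.028,0.645,0.433],[0.795,0.008,-0.004]],[20,[0.028,0.645,0.433],[0.795,0.008,-0.004]],[20,[0.028,0.645,0.433],[0.795,0.008,-0.004]],[20,[0.028,0.645,0.433],[0.795,0.008,-0.004]],[20,[0.028,0.645,0.433],[0.795,0.008,-0.004]],[20,[0.028,0.645,0.433],[0.795,0.008,-0.004]],[20,[0.028,0.645,0.433],[0.795,0.008,-0.004]],[20,[0.028,0.645,0.433],[0.795,0.008,-0.004]]])

```text
time: 8.18
eef_pos: [0.6395, 0.0127, 0.091]
tcp_rot: [-0.501, -0.503, 0.503, -0.493]
contact_force: [-0.2, -0.1, -0.6]
opening: 0.316
```

Emit:
play_rows(rows=[[20,[0,0,0],[0.008,0,0]],[20,[0,0,0],[0.008,0,0]],[20,[0,0,0],[0.008,0,0]]])

```text
time: 8.43
eef_pos: [0.6397, 0.0122, 0.0919]
tcp_rot: [-0.502, -0.501, 0.504, -0.492]
contact_force: [-0.3, 0.6, -0.5]
opening: 0.313
```

```bash
python3 -c "
from S import *;from plan import plan
plan(*S['c'],.026,TH)"
```

```text
to [0.6441 0.0102 0.026 ] shift [0.219 0.017 0.008] turn [ 0.017 -0.004  0.007] q6 1.44
```

Emit:
play_rows(rows=[[20,[0.08,0.014,0.008],[0.017,-0.004,0.006]],[20,[0.15,0.014,0.008],[0.017,-0.004,0.006]],[20,[0.19,0.014,0.008],[0.017,-0.004,0.006]],[20,[0.22,0.014,0.008],[0.017,-0.004,0.006]],[20,[0.22,0.014,0.008],[0.017,-0.004,0.006]],[20,[0.22,0.014,0.008],[0.017,-0.004,0.006]]])

```text
time: 8.93
eef_pos: [0.6439, 0.0101, 0.0267]
tcp_rot: [-0.51, -0.49, 0.51, -0.49]
contact_force: [-0.1, -0.2, -0.4]
opening: 0.318
```

Emit:
play_rows(rows=[[40,[0,0,0],[0,0,0]],[55,[0,0,0],[0,0,0]],[55,[0,0,0],[0,0,0]],[55,[0,0,0],[0,0,0]],[55,[-0.1,0,0],[0,0,0]],[55,[-0.2,0,0],[0,0,0]],[55,[-0.3,0,0],[0,0,0]],[55,[-0.3,0,0],[0,0,0]]])

```text
time: 9.6
eef_pos: [0.6482, 0.0096, 0.1244]
tcp_rot: [0.513, 0.486, -0.508, 0.493]
contact_force: [1.4, 0.7, 0.5]
opening: 0.548
```

```bash
python3 - <<'E'
from t import B
from plan import plan
from h import *
from S import *
from plant import cams,ctrl
d=cams.read_camera("wrist"); im=d["color"][:,:,::-1].copy()
for k,L in (("a",.06),("c",.11)):
    p=w2p(d,box(*S[k],TH,L,.028,.014,.034)).astype(int)
    for i in range(4,8): cv2.line(im,p[i].tolist(),p[4+(i-3)%4].tolist(),(0,255,0),1)
cv2.imwrite("pics/w4.png",im)
plan(B['b'][0],B['b'][1],.10,B['b'][2])
E
```

```text
to [0.4289 0.1147 0.1   ] shift [ 0.065 -0.741 -0.319] turn [-0.888  0.004 -0.004] q6 1.47
```

View pics/w4.png

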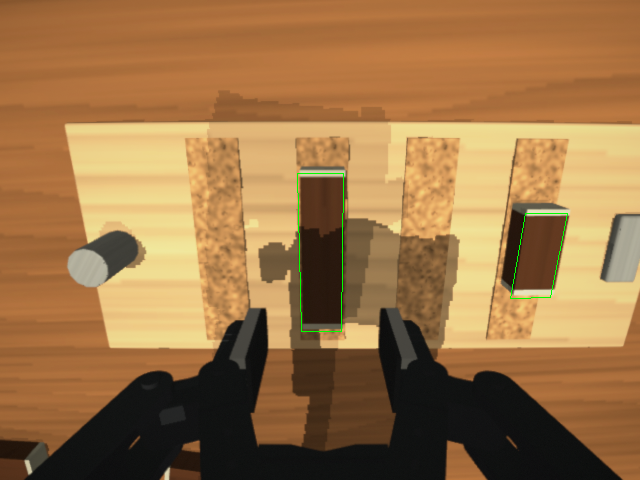

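Blank c lies on its target outline at (322,250). a at (538,250) is within about 2 mm, and the post is at the left (105,257). Now b.

Emit:
play_rows(rows=[[60,[0.065,-0.74,-0.319],[-0.79,0.004,-0.004]],[60,[0.065,-0.74,-0.319],[-0.79,0.004,-0.004]],[60,[0.065,-0.74,-0.319],[-0.79,0.004,-0.004]],[60,[0.065,-0.74,-0.319],[-0.79,0.004,-0.004]],[60,[0.065,-0.74,-0.319],[-0.79,0.004,-0.004]],[60,[0.065,-0.74,-0.319],[-0.79,0.004,-0.004]],[60,[0.065,-0.74,-0.319],[-0.79,0.004,-0.004]],[60,[0.065,-0.74,-0.319],[-0.79,0.004,-0.004]],[60,[0.065,-0.74,-0.319],[-0.79,0.004,-0.004]],[60,[0.065,-0.74,-0.319],[-0.79,0.004,-0.004]]])

```text
time: 10.48
eef_pos: [0.4246, 0.1152, 0.096]
tcp_rot: [0.128, 0.699, -0.129, 0.691]
contact_force: [0.5, 0.9, -0.1]
opening: 0.602
```

Emit:
play_rows(rows=[[60,[0,0,0],[-0.07,0,0]],[60,[0,0,0],[-0.098,0,0]],[60,[0,0,0],[-0.098,0,0]],[60,[0,0,0],[-0.098,0,0]]])

```text
time: 10.82
eef_pos: [0.4251, 0.115, 0.0962]
tcp_rot: [0.077, 0.707, -0.077, 0.699]
contact_force: [-0.5, -0.4, -0.2]
opening: 0.6
```

```bash
python3 -c "
from plan import plan
from t import B
b=B['b'];plan(b[0],b[1],.010,b[2])"
```

```text
to [0.4289 0.1147 0.01  ] shift [0.287 0.002 0.016] turn [-0.001 -0.007  0.001] q6 0.25
```

Emit:
play_rows(rows=[[60,[0.1,0.002,0.015],[0,-0.006,0]],[60,[0.19,0.002,0.015],[0,-0.006,0]],[60,[0.26,0.002,0.015],[0,-0.006,0]],[60,[0.286,0.002,0.015],[0,-0.006,0]],[60,[0.286,0.002,0.015],[0,-0.006,0]],[60,[0.286,0.002,0.015],[0,-0.006,0]]])

```text
time: 11.32
eef_pos: [0.4295, 0.1148, 0.0113]
tcp_rot: [0.077, 0.703, -0.077, 0.703]
contact_force: [0.4, -0.3, 0.7]
opening: 0.604
```

Emit:
play_rows(rows=[[20,[0,0,0],[0,0,0]],[20,[0,0,0],[0,0,0]],[20,[0,0,0],[0,0,0]],[20,[0,0,0],[0,0,0]],[20,[0,0,0],[0,0,0]],[20,[0,0,0],[0,0,0]]])

```text
time: 11.82
eef_pos: [0.4312, 0.1149, 0.0129]
tcp_rot: [0.077, 0.702, -0.077, 0.704]
contact_force: [-0.8, -0.3, 6.8]
opening: 0.309
```

Emit:
play_rows(rows=[[20,[-0.1,0,0],[0,0,0]],[20,[-0.2,0,0],[0,0,0]],[20,[-0.3,0,0],[0,0,0]],[20,[-0.3,0,0],[0,0,0]]])

```text
time: 12.15
eef_pos: [0.4339, 0.1151, 0.1075]
tcp_rot: [0.077, 0.699, -0.076, 0.707]
contact_force: [1.1, -0.5, 0.2]
opening: 0.31
```

```bash
python3 -c "
from S import *;from plan import plan
plan(*S['b'],.10,TH)"
```

```text
to [ 0.6413 -0.0618  0.1   ] shift [ 0.033 -0.427  0.802] turn [ 0.886  0.005 -0.006] q6 0.25
```

Emit:
play_rows(rows=[[20,[0.03,-0.427,0.802],[0.79,0.005,-0.006]],[20,[0.03,-0.427,0.802],[0.79,0.005,-0.006]],[20,[0.03,-0.427,0.802],[0.79,0.005,-0.006]],[20,[0.03,-0.427,0.802],[0.79,0.005,-0.006]],[20,[0.03,-0.427,0.802],[0.79,0.005,-0.006]],[20,[0.03,-0.427,0.802],[0.79,0.005,-0.006]],[20,[0.03,-0.427,0.802],[0.79,0.005,-0.006]],[20,[0.03,-0.427,0.802],[0.79,0.005,-0.006]],[20,[0.03,-0.427,0.802],[0.79,0.005,-0.006]],[20,[0.03,-0.427,0.802],[0.79,0.005,-0.006]]])

```text
time: 12.98
eef_pos: [0.6365, -0.0628, 0.0909]
tcp_rot: [0.47, 0.529, -0.476, 0.522]
contact_force: [0.2, -0.1, -2.1]
opening: 0.315
```

Emit:
play_rows(rows=[[20,[0,0,0],[0.07,0,0]],[20,[0,0,0],[0.098,0,0]],[20,[0,0,0],[0.098,0,0]],[20,[0,0,0],[0.098,0,0]]])

```text
time: 13.32
eef_pos: [0.6363, -0.0621, 0.0915]
tcp_rot: [-0.507, -0.493, 0.513, -0.487]
contact_force: [0.0, -0.1, 0.4]
opening: 0.311
```

```bash
python3 -c "
from S import *;from plan import plan
plan(*S['b'],.026,TH)"
```

```text
to [ 0.6413 -0.0618  0.026 ] shift [ 0.218  0.019 -0.002] turn [-0.001  0.001  0.008] q6 1.36
```

Emit:
play_rows(rows=[[20,[0.08,0.016,-0.002],[0,0,0.007]],[20,[0.15,0.016,-0.002],[0,0,0.007]],[20,[0.19,0.016,-0.002],[0,0,0.007]],[20,[0.219,0.016,-0.002],[0,0,0.007]],[20,[0.219,0.016,-0.002],[0,0,0.007]],[20,[0.219,0.016,-0.002],[0,0,0.007]]])

```text
time: 13.82
eef_pos: [0.6412, -0.062, 0.0269]
tcp_rot: [-0.51, -0.489, 0.511, -0.49]
contact_force: [-0.5, -0.1, 0.3]
opening: 0.311
```

Emit:
play_rows(rows=[[40,[0,0,0],[0,0,0]],[55,[0,0,0],[0,0,0]],[55,[0,0,0],[0,0,0]],[55,[0,0,0],[0,0,0]],[55,[-0.1,0,0],[0,0,0]],[55,[-0.2,0,0],[0,0,0]],[55,[-0.3,0,0],[0,0,0]],[55,[-0.3,0,0],[0,0,0]]])

```text
time: 14.48
eef_pos: [0.6453, -0.0628, 0.1245]
tcp_rot: [0.512, 0.485, -0.508, 0.494]
contact_force: [2.1, -0.4, 1.4]
opening: 0.546
```

```bash
python3 -c "
from plan import plan
from t import B
b=B['d'];plan(b[0],b[1],.12,b[2])"
```

```text
to [0.4537 0.3414 0.12  ] shift [ 1.00e-03 -6.94e-01 -1.32e+00] turn [-0.971  0.008 -0.004] q6 1.36
```

Emit:
play_rows(rows=[[60,[0,-0.6,-1.0],[-0.79,0.004,-0.004]],[60,[0,-0.6,-1.0],[-0.79,0.004,-0.004]],[60,[0,-0.6,-1.0],[-0.79,0.004,-0.004]],[60,[0,-0.6,-1.0],[-0.79,0.004,-0.004]],[60,[0,-0.6,-1.0],[-0.79,0.004,-0.004]],[60,[0,-0.6,-1.0],[-0.79,0.004,-0.004]],[60,[0,-0.6,-1.0],[-0.79,0.004,-0.004]],[60,[0,-0.6,-1.0],[-0.79,0.004,-0.004]],[60,[0,-0.6,-1.0],[-0.79,0.004,-0.004]],[60,[0,-0.6,-1.0],[-0.79,0.004,-0.004]]])

```text
time: 15.32
eef_pos: [0.471, 0.2486, 0.1159]
tcp_rot: [0.127, 0.699, -0.127, 0.692]
contact_force: [0.6, -0.7, -0.2]
opening: 0.596
```

```bash
python3 -c "
from plan import plan
from t import B
b=B['d'];plan(b[0],b[1],.10,b[2])"
```

```text
to [0.4537 0.3414 0.1   ] shift [ 0.054  0.269 -0.163] turn [-0.175 -0.006  0.001] q6 0.65
```

Emit:
play_rows(rows=[[60,[0.054,0.269,-0.155],[-0.175,-0.006,0]],[60,[0.054,0.269,-0.155],[-0.175,-0.006,0]],[60,[0.054,0.269,-0.155],[-0.175,-0.006,0]],[60,[0.054,0.269,-0.155],[-0.175,-0.006,0]],[60,[0.054,0.269,-0.155],[-0.175,-0.006,0]],[60,[0.054,0.269,-0.155],[-0.175,-0.006,0]]])

```text
time: 15.82
eef_pos: [0.4596, 0.3367, 0.1001]
tcp_rot: [0.034, 0.706, -0.036, 0.706]
contact_force: [0.8, -0.5, -0.1]
opening: 0.601
```

```bash
python3 -c "
from plan import plan
from t import B
b=B['d'];plan(b[0],b[1],.010,b[2])"
```

```text
to [0.4537 0.3414 0.01  ] shift [ 0.3    0.014 -0.021] turn [-0.007  0.     0.002] q6 0.55
```

Emit:
play_rows(rows=[[60,[0.1,0.014,-0.021],[-0.007,0,0]],[60,[0.19,0.014,-0.021],[-0.007,0,0]],[60,[0.26,0.014,-0.021],[-0.007,0,0]],[60,[0.299,0.014,-0.021],[-0.007,0,0]],[60,[0.299,0.014,-0.021],[-0.007,0,0]],[60,[0.299,0.014,-0.021],[-0.007,0,0]]])

```text
time: 16.32
eef_pos: [0.454, 0.3414, 0.0106]
tcp_rot: [0.03, 0.707, -0.032, 0.706]
contact_force: [0.4, 0.6, 1.0]
opening: 0.595
```

Emit:
play_rows(rows=[[20,[0,0,0],[0,0,0]],[20,[0,0,0],[0,0,0]],[20,[0,0,0],[0,0,0]],[20,[0,0,0],[0,0,0]],[20,[0,0,0],[0,0,0]],[20,[0,0,0],[0,0,0]]])

```text
time: 16.82
eef_pos: [0.4553, 0.3429, 0.0126]
tcp_rot: [0.03, 0.705, -0.03, 0.708]
contact_force: [0.2, -1.0, 6.0]
opening: 0.315
```

Emit:
play_rows(rows=[[20,[-0.1,0,0],[0,0,0]],[20,[-0.2,0,0],[0,0,0]],[20,[-0.3,0,0],[0,0,0]],[20,[-0.38,0,0],[0,0,0]],[20,[-0.38,0,0],[0,0,0]]])

```text
time: 17.23
eef_pos: [0.4568, 0.3444, 0.131]
tcp_rot: [0.032, 0.703, -0.029, 0.71]
contact_force: [0.6, 1.5, 0.7]
opening: 0.312
```

```bash
python3 -c "
from S import *;from plan import plan
plan(*S['d'],.12,TH)"
```

```text
to [0.6469 0.0821 0.12  ] shift [ 0.04  -0.817  0.706] turn [ 0.971  0.003 -0.007] q6 0.56
```

Emit:
play_rows(rows=[[20,[0.03,-0.817,0.706],[0.79,0.003,-0.007]],[20,[0.03,-0.817,0.706],[0.79,0.003,-0.007]],[20,[0.03,-0.817,0.706],[0.79,0.003,-0.007]],[20,[0.03,-0.817,0.706],[0.79,0.003,-0.007]],[20,[0.03,-0.817,0.706],[0.79,0.003,-0.007]],[20,[0.03,-0.817,0.706],[0.79,0.003,-0.007]],[20,[0.03,-0.817,0.706],[0.79,0.003,-0.007]],[20,[0.03,-0.817,0.706],[0.79,0.003,-0.007]],[20,[0.03,-0.817,0.706],[0.79,0.003,-0.007]],[20,[0.03,-0.817,0.706],[0.79,0.003,-0.007]]])

```text
time: 18.07
eef_pos: [0.6439, 0.0778, 0.1142]
tcp_rot: [0.434, 0.557, -0.443, 0.553]
contact_force: [0.1, 0.4, -0.4]
opening: 0.312
```

Emit:
play_rows(rows=[[20,[0,0,0],[0.07,0,0]],[20,[0,0,0],[0.14,0,0]],[20,[0.05,0,0],[0.181,0,0]],[20,[0.05,0,0],[0.181,0,0]],[20,[0.05,0,0],[0.181,0,0]]])

```text
time: 18.48
eef_pos: [0.6417, 0.0801, 0.0986]
tcp_rot: [-0.504, -0.492, 0.515, -0.488]
contact_force: [-0.4, -0.4, -0.9]
opening: 0.311
```

```bash
python3 -c "
from S import *;from plan import plan
plan(*S['d'],.026,TH)"
```

```text
to [0.6469 0.0821 0.026 ] shift [ 0.242  0.021 -0.009] turn [0.    0.005 0.009] q6 1.58
```

Emit:
play_rows(rows=[[20,[0.08,0.018,-0.009],[0,0.005,0.008]],[20,[0.15,0.018,-0.009],[0,0.005,0.008]],[20,[0.21,0.018,-0.009],[0,0.005,0.008]],[20,[0.243,0.018,-0.009],[0,0.005,0.008]],[20,[0.243,0.018,-0.009],[0,0.005,0.008]],[20,[0.243,0.018,-0.009],[0,0.005,0.008]]])

```text
time: 18.98
eef_pos: [0.6484, 0.082, 0.0282]
tcp_rot: [0.511, 0.489, -0.509, 0.491]
contact_force: [0.2, -0.6, -0.1]
opening: 0.312
```

Emit:
play_rows(rows=[[40,[0,0,0],[0,0,0]],[50,[0,0,0],[0,0,0]],[50,[0,0,0],[0,0,0]],[50,[0,0,0],[0,0,0]],[50,[-0.1,0,0],[0,0,0]],[50,[-0.2,0,0],[0,0,0]],[50,[-0.3,0,0],[0,0,0]],[50,[-0.4,-0.2,0],[0,0,0]],[50,[-0.4,-0.5,0],[0,0,0]],[50,[-0.4,-0.7,0],[0,0,0]]])

```text
time: 19.82
eef_pos: [0.528, 0.0866, 0.1451]
tcp_rot: [0.512, 0.488, -0.508, 0.492]
contact_force: [-0.8, -1.2, 0.2]
opening: 0.504
```

Emit:
play_rows(rows=[[50,[0,-0.05,0.6],[0,0,0]],[50,[0,-0.05,0.6],[0,0,0]],[50,[0,-0.05,0.6],[0,0,0]],[50,[0,-0.05,0.6],[0,0,0]],[50,[0,-0.05,0.6],[0,0,0]],[50,[0,-0.05,0.6],[0,0,0]]])

```text
time: 20.32
eef_pos: [0.5053, -0.0957, 0.1432]
tcp_rot: [0.512, 0.487, -0.51, 0.49]
contact_force: [-0.7, 0.4, 0.2]
opening: 0.499
```

```bash
python3 - <<'E'
from h import *
from S import *
from plant import cams,ctrl
d=cams.read_camera("top"); g=3; o=(200,120)
im=cv2.resize(d["color"][120:300,200:466],None,fx=g,fy=g,interpolation=cv2.INTER_CUBIC)[:,:,::-1].copy()
for k,L in zip("abcd",(.06,.085,.11,.135)):
    p=((w2p(d,box(*S[k],TH,L,.028,.014,.034))-o+.5)*g).astype(int)
    for i in range(4,8): cv2.line(im,p[i].tolist(),p[4+(i-3)%4].tolist(),(0,255,0),1)
cv2.imwrite("pics/t2.png",im); print(ctrl.get_state()["eef_pos"])
E
```

```text
[ 0.50528969 -0.09399489  0.14297439]
```

View pics/t2.png

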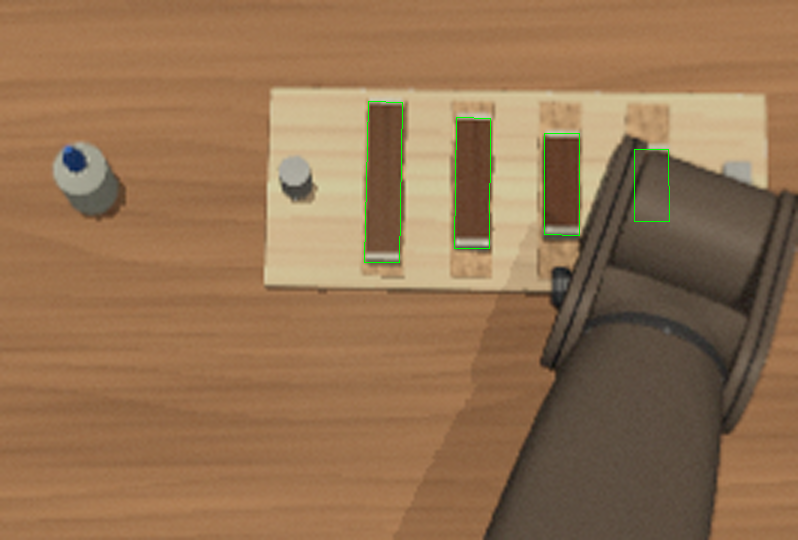

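d (384,181), c (473,183) and b (562,184) fill their target outlines, and the bottle stands unmoved. The arm hides a, so I check it in the scene view.

```bash
python3 - <<'E'
from h import *
from S import *
from plant import cams
d=cams.read_camera("scene"); g=2.5; o=(160,250)
im=cv2.resize(d["color"][250:400,160:460],None,fx=g,fy=g,interpolation=cv2.INTER_CUBIC)[:,:,::-1].copy()
for k,L in zip("abcd",(.06,.085,.11,.135)):
    p=((w2p(d,box(*S[k],TH,L,.028,.014,.034))-o+.5)*g).astype(int)
    for i in range(4,8): cv2.line(im,p[i].tolist(),p[4+(i-3)%4].tolist(),(0,255,0),1)
cv2.imwrite("pics/s2.png",im)
E
```

View pics/s2.png

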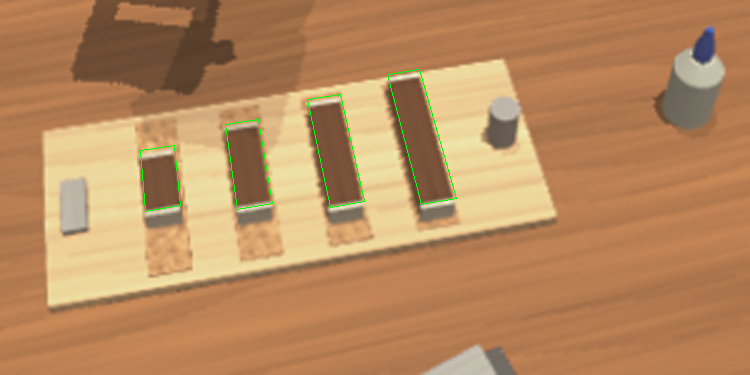

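The scene view shows all four lying flat on their strips within a few mm: a (161,180), b (248,165), c (336,152), d (421,140). The longest is next to the post (503,122), and the gripper is clear.

```bash
python3 -c "
from plant import ctrl
print(ctrl.sign_off())"
```

```text
the job is handed in; nothing more can be done
None
```

All four blanks are on the sorting board in order of length from the post: 135, 110, 85 and 60 mm. The job was handed in at about 20 s of the 96 s allowed.

- **Placing:** in the last top and scene pictures each blank lies flat on its own strip, within about 3 mm of centre. The 60 mm blank was hidden by the arm in the top view, so its last check is from the scene and wrist views only.
- **Bottle and forces:** the glue bottle still stands where it was. The highest wrist force I read was about 7 N, when the fingertips brushed the bench as they closed on each blank.
- **Disagreements:** the first grasp was about 4 mm off-centre along the 60 mm blank, and I corrected for that when placing it. No check failed at the end.

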